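# Slide a steel coupon home under a leaf spring

## Task

The two-lane fixture on the table holds a long and a short steel coupon, each lying in its lane in front of a leaf spring. Press the longer coupon down hard on its top with closed fingertips and slide it along its lane, under the leaf spring, until its nose is fully home against the stop block, then let go of it. Do not push it by its tail end or lift it, and leave the shorter coupon and the loose things around the fixture where they are.

Things in the scene. Friction and masses are not known exactly. Their poses are not given: they have to be found in the camera images.
- fixture: Two-lane coupon fixture fixed on the table, grey base 128 x 252 mm. Origin at table level midway between the lanes; z up, coupons slide toward its +y. Lanes run along y, 42 mm wide, centred at x = -29 and +29 mm; polished floors (friction about 0.15) at z = 16 mm, guide rails' tops at z = 23 mm (middle rib 16 mm wide), rear wall's inner face at y = -118 mm, its top at z = 25 mm.
- stop_a (a point): Foot of the stop block's face in the lane at fixture x = -29 mm, at lane-floor height (fixture y = +72 mm, z = 16 mm). The dark steel block rises to z = 36 mm, screw heads on it to 44 mm; a bright leaf spring 30 mm wide is clamped on top and slopes back toward -y over the lane.
- stop_b (a point): The same point of the stop block in the other lane, at fixture x = +29 mm.
- lip_a (a point): Free edge of the leaf spring over the lane at fixture x = -29 mm, at rest (fixture y = +3 mm, z = 35 mm). From here the spring slopes down to its heel at y = +31 mm, z = 22 mm. It yields upward: a coupon 10 mm thick going under it lifts the heel 4 mm against about 3 N, and needs roughly 3 N of push along the lane, besides floor friction.
- lip_b (a point): The same point of the leaf spring in the other lane, at fixture x = +29 mm.
- long_coupon: The longer coupon: flat dark steel bar 40 x 120 x 10 mm (x, y, z), in either lane, loose on the floor, top at z = 26 mm. Origin at the centre of its underside, +y the nose that goes under the spring. It starts with its centre at fixture y -57 to -47 mm; home against the stop that is +12 mm. Pressing its top with about 20 N drags it along; under about 12 N the fingers slip. Press its rear half.
- short_coupon: The shorter coupon, which stays where it is: flat steel bar 40 x 90 x 6 mm in the other lane. Origin at the centre of its underside.
- gas_nozzle: Copper-coloured tube standing on the table beside the fixture, 25 mm across, 62 mm high; origin at the centre of its underside. Bystander.
- nut: M16 steel nut lying on the table beside the fixture, 24 x 27 x 13 mm; origin at the centre of its underside. Bystander.
- centre_punch: Steel centre punch lying beside the fixture, 12 mm thick, 118 mm long along its y; origin at the centre of its underside. Bystander.
- tape_measure: Yellow tape measure, 41 x 78 x 62 mm, standing to the left of the fixture; origin at the centre of its underside. Bystander.
There are look-alikes about, which are no part of the job. Several things have the shape of the long_coupon; the one meant has the colours described above.

How it is judged:
By the outcome, as a careful person would: the job done as asked, in the order asked, and still so for the second after the job is handed in, with the robot touching nothing.
It also fails if it takes over 48 s, if anything falls off the work surface, if the arm or the gripper's body presses on something with over 40 N, if the wrist force passes 120 N, or if a joint passes its speed limit or range.

## Robot

A 6-joint arm with a two-finger parallel gripper is mounted at the origin on a cart in front of the work surface, level with it; the furniture and walls round the work are solid. World frame = base frame: x ahead of the robot, y to its left, z up, the work surface at z = 0. Lengths are in mm, angles in rad, forces in N, time in s.
With the tool pointing down it reaches from about 325 to 925 mm from the base axis. Payload 3.1 kg.
Tool frame: the origin (TCP) lies at the very end of the fingers, on their centre line; the grasp point (between the pads) lies 19 mm behind it; z points along the fingers, y is the line along which they close (so a half turn about z gives the same grasp; the last joint's range is limited). The gripper opens to 85 mm and grips with 20 to 120 N. Pads are 22 mm wide; open, the fingers measure 114 mm over their backs; the gripper's body (76 mm by 85 mm) begins 54 mm behind the grasp point. The pads swing forward as they close: fully open they stand 13 mm farther back than shut.
Start: joints at [-0.112, 0.217, 1.613, -0, 1.311, -0.112], TCP at [625.011, 0.021, 231.3] pointing down, gripper open.
Joint ranges: [-2.75, 2.75], [-0.78, 2.1], [0.31, 2.55], [-1.13, 4.27], [0.13, 2.63], [-2.58, 2.58]. Speed limits (rad/s): [2.79, 2.79, 3.14, 3.14, 3.14, 3.14].

## Interface

Orientations are given as a unit quaternion [x, y, z, w].
In Python, from plant import robot gives the robot as it stands.
- The arm moves only by the shell command python3 -m pendant 'ROWS' [OPENING]. ROWS is text: rows parted by semicolons, each of 4 numbers parted by spaces: the shift along the world's x, y, z in cm, then the turn about the world's z in rad. A call has exactly 5 rows; each row shifts and turns the commanded pose from where the row before left it; what a row does not reach is not made up. A row lasts 1/8 s, in which the tool goes at most 62.5 mm and 10.7 degrees, less where a joint would pass 70% of its speed; a pose out of reach is approached as far as the arm can. A call is refused whole if a number of a shift passes 6.25 or a number of a turn 0.188, either way. A call with a gripper value outside its range is refused whole. OPENING is the finger opening in cm, from 0 to 8.54, set as the call begins (- or left out, the last holds). The fingers move at their own pace and stop on an object; the grip force is fixed at half the most. Time passes only in rows, so rows that do not move let the fingers close, or fill a call up. It gives the time, the measured TCP pose, the force, the opening and the grip force at its end, in the units of the state.
- robot.state(): the state, without advancing time (a new reading comes with each control period).
- robot.capture(name): name is "scene" or "side" or "wrist"; returns a dict with "img" (400x640x3 uint8, blue, green, red), "intrinsics" (3x3 intrinsics, pixels), "T" (4x4, takes a point from camera to world coordinates). Camera axes: x right, y down, z forward; pixel columns grow to the right and rows downward; lengths in mm; the calibration is good to about 2 mm. A picture is of the moment at which its call begins. There is no depth.
- robot.finish_job(): hands the job in; it is judged then, once.
The state is a dict: "time": time; "q": joint angles; "joint_velocities": joint speeds; "joint_efforts": joint torques, N m; "position": TCP position; "tool_rot": TCP orientation; "ft_force": force on the tool from outside, world axes, zero at the start; "moment": the same for the moment, N m; "width": finger opening in mm; "grip_force": force on a finger pad.
Only numpy, scipy, OpenCV 4.12 (cv2) and the standard library are available. Lean on these libraries where they do the work, as an engineer would, in place of code of your own. Each camera call takes 0.05 s, during which the arm holds its last target. There are 200 camera calls.

## Working session

There is one attempt and no reset: what is moved stays moved. The work goes in short steps, Python scripts to look and compute and a shell command to move; the robot and the scene stay as the last step left them, time stands still between calls to the robot, and variables do not carry over. Pictures are saved under pics/ and viewed, at most 10 in all, crops included, and the job is handed in when it is done.

```bash
ls; mkdir -p pics
cat > h.py <<'E'
from plant import robot
import numpy as np, cv2, pickle
def snap(name,fn):
    c=robot.capture(name); cv2.imwrite('pics/'+fn+'.png',c['img']); pickle.dump(c,open('pics/'+fn+'.pkl','wb')); return c
def load(fn): return pickle.load(open('pics/'+fn+'.pkl','rb'))
def ray(c,u,v,z):
    K=np.array(c['intrinsics']);T=np.array(c['T'])
    d=T[:3,:3]@np.linalg.solve(K,[u,v,1]);o=T[:3,3]
    return o+d*(z-o[2])/d[2]
def proj(c,p):
    K=np.array(c['intrinsics']);T=np.array(c['T'])
    q=K@(T[:3,:3].T@(np.array(p)-T[:3,3]));return q[:2]/q[2]
E
python3 - <<'E'
from h import *
a=snap('scene','scene1');b=snap('wrist','wrist1')
cv2.imwrite('pics/both1.png',cv2.resize(a['img'],(800,500)))
s=robot.state();print(s['time'],s['position'],s['tool_rot'],s['ft_force'],s['width'])
E
```

```text
pics
0.1 [6.24244627e+02 1.20605839e-01 2.30079035e+02] [ 7.07100955e-01  7.07111741e-01 -6.99539249e-04 -8.57631069e-04] [-0.42861231  0.38443311 -0.34624718] 85.22728973367029
```

View pics/both1.png

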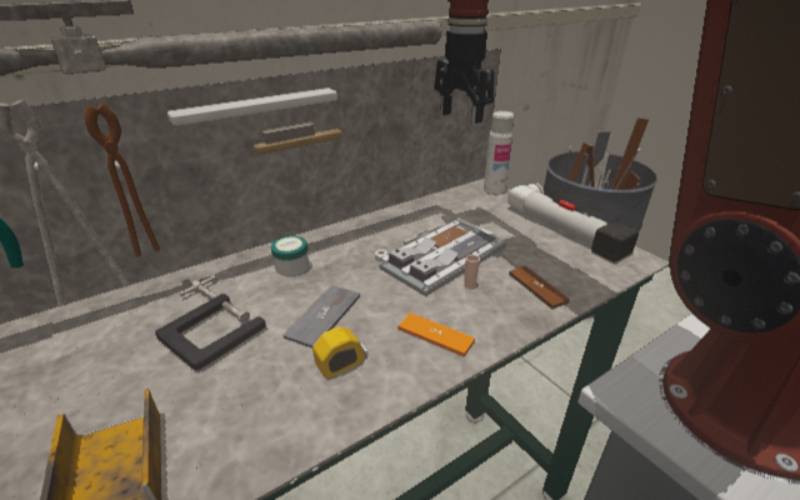

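View pics/wrist1.png

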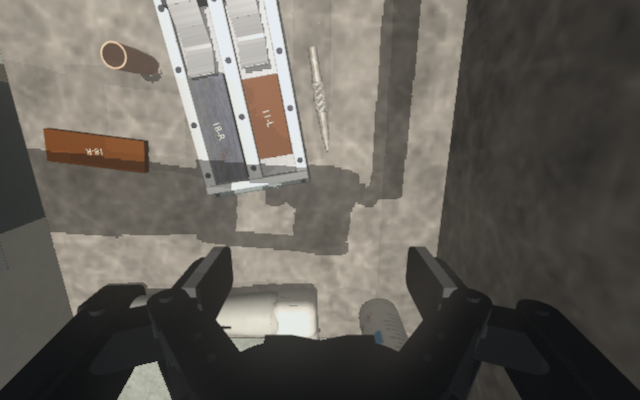

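The wrist picture shows the fixture, with the dark long coupon in its left lane from (191,78)/(222,73) down to (214,178)/(245,180). The rusty short coupon is in the right lane. I'll enlarge this area for closer readings.

Run:
```python
from h import *
c=load('wrist1');im=c['img'][0:200,130:350]
cv2.imwrite('pics/crop1.png',cv2.resize(im,None,fx=3,fy=3,interpolation=cv2.INTER_CUBIC)[:600])
for uv in [(191,79),(222,73),(214,178),(245,180)]: print(ray(c,*uv,26).round(1))
print(np.array(c['T']).round(2))
```

```text
[483.3 106.3  26. ]
[517.9 112.4  26. ]
[497.6  -4.6  26. ]
[534.7  -7.1  26. ]
[[ 1.0000e+00  0.0000e+00 -0.0000e+00  6.2421e+02]
 [ 0.0000e+00 -9.6000e-01 -2.8000e-01  7.1460e+01]
 [-0.0000e+00  2.8000e-01 -9.6000e-01  3.7279e+02]
 [ 0.0000e+00  0.0000e+00  0.0000e+00  1.0000e+00]]
```

View pics/crop1.png

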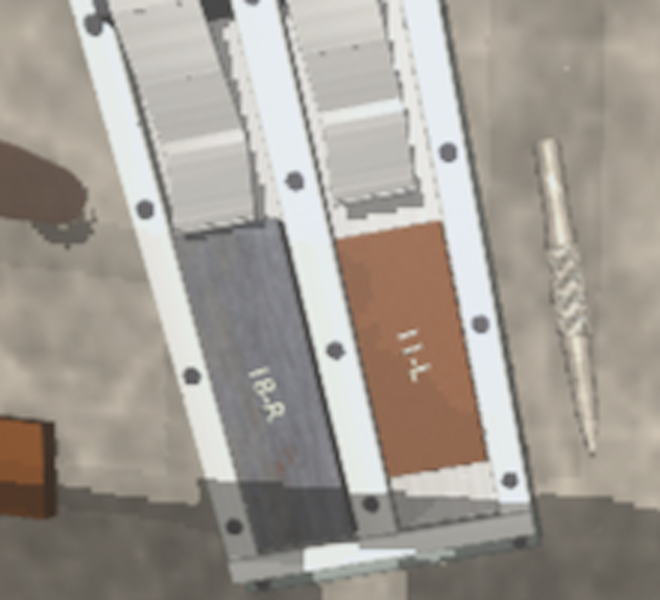

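Run:
```python
from h import *
c=load('wrist1')
R=lambda x,y,z:ray(c,130+x/3,y/3,z)[:2]
for n,a,b in [(-50,(110,5),(258,555)),(-8,(236,5),(358,538)),(8,(287,5),(397,530)),(50,(400,5),(498,515)),(64,(440,5),(530,515))]:
    p,q=R(*a,23),R(*b,23); d=p-q; th=np.arctan2(d[1],d[0])
    print(n,p.round(1),q.round(1),np.degrees(th).round(2))
print('tail',R(258,555,26),R(358,538,26),'nose',R(182,233,26),R(285,222,26),'lip35',R(180,232,35),R(258,217,35), 'lipB',R(340,203,35),R(415,185,35))
print('wall',R(232,585,0),R(537,541,0),R(230,560,25),R(535,510,25))
# fit with screw heads? pose from rails
import itertools
from scipy.optimize import least_squares
obs=[(-50,(110,5),23),(-50,(258,555),23),(-8,(236,5),23),(-8,(358,538),23),(8,(287,5),23),(8,(397,530),23),(50,(400,5),23),(50,(498,515),23),(64,(440,5),23),(64,(530,515),23)]
def f(v):
    x,y,t=v;e=[]
    for X,a,z in obs:
        p=R(*a,z)-[x,y];e.append(p@[np.cos(t),np.sin(t)]-X)
    for Y,a,z in [(3,(180,232),35),(3,(258,217),35),(3,(340,203),35),(3,(415,185),35),(-118,(258,555),25),(-118,(397,528),25)]:
        p=R(*a,z)-[x,y];e.append(p@[-np.sin(t),np.cos(t)]-Y)
    return e
r=least_squares(f,[540,110,0.2]);print(r.x,np.degrees(r.x[2]),np.round(r.fun,1))
x,y,t=r.x;M=np.array([[np.cos(t),-np.sin(t)],[np.sin(t),np.cos(t)]])
for a in [(258,555),(358,538),(182,233),(285,222)]: print(M.T@(R(*a,26)-[x,y]))
for P in [(-29,-90),(-29,-85),(-29,-48),(-29,0),(-29,72)]: print(P,M@P+[x,y])
```

```text
-50 [465.8 181.2] [498.1 -14. ] 99.39
-8 [509.3 181.2] [539.3  -6.9] 99.04
8 [527.  181.3] [555.2  -3.6] 98.69
50 [566.  181.3] [596.1   2.6] 99.57
64 [579.8 181.3] [608.9   2.6] 99.27
tail [499.17844443 -13.29475806] [539.98493405  -6.22508287] nose [483.07583578 107.62022271] [521.03860828 111.38361417] lip35 [486.0668404  107.01225432] [514.29734467 111.98168759] lipB [543.66217405 116.58252654] [570.38379849 122.43215364]
wall [477.10955364 -33.1762034 ] [610.84232235 -13.26579716] [487.26512874 -15.63900191] [611.04802351   5.06224078]
[5.27869635e+02 1.11470535e+02 1.61431505e-01] 9.249343893674645 [-0.   0.4  0.9  0.2  2.3  0.5 -1.2 -0.2 -1.5 -1.5 -0.7 -0.3 -0.5  1.
 -0.7  1.2]
[ -48.37183681 -118.53154918]
[  -6.95958688 -118.11267107]
[-44.83026507   3.3995127 ]
[-6.75618201  1.01216894]
(-29, -90) [513.71250069  17.97948963]
(-29, -85) [512.90884437  22.91448067]
(-29, -48) [506.96178763  59.43341433]
(-29, 0) [499.24668699 106.80932828]
(-29, 72) [487.67403603 177.8731992 ]
```

```bash
python3 -m pendant '-2.2 0.32 -2.8 0.04; -2.2 0.32 -2.8 0.04; -2.2 0.32 -2.8 0.04; -2.2 0.32 -2.8 0.041; -2.2 0.32 -2.8 0' 0; python3 -m pendant '0 0 -3 0; 0 0 0 0; 0 0 0 0; 0 0 0 0; 0 0 0 0'
python3 - <<'E'
from h import *
c=snap('wrist','wrist2')
cv2.imwrite('pics/w2.png',cv2.resize(c['img'],(800,500)))
print(robot.state()['tool_rot'])
E
```

```text
time: 0.72
position: [513.8, 16.2, 90.0]
tool_rot: [0.648, 0.762, -0.0, -0.0]
ft_force: [0.2, -0.3, -0.3]
width: -0.2
grip_force: 0.0
time: 1.35
position: [516.2, 15.9, 62.5]
tool_rot: [0.648, 0.762, 0.001, 0.001]
ft_force: [-0.4, 0.5, -0.7]
width: 0.3
grip_force: 0.0
[6.47967021e-01 7.61667766e-01 5.53112306e-04 8.04646503e-04]
```

View pics/w2.png

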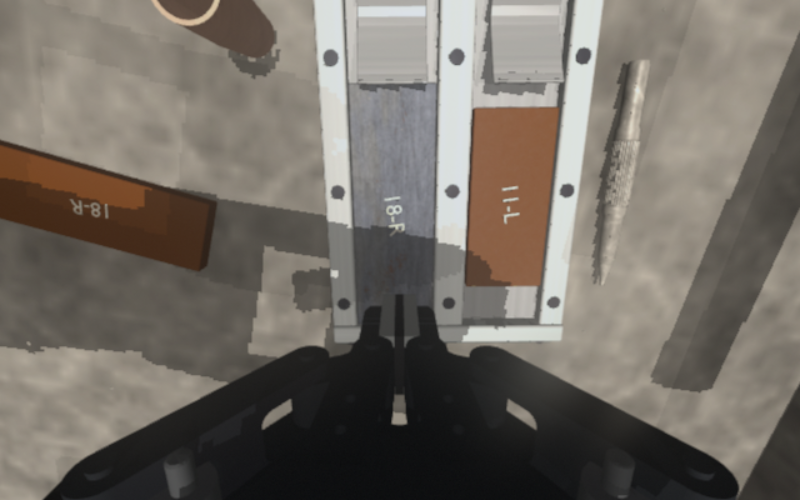

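The view is as planned: closed fingers at (400,300), the dark coupon below them with its nose edge at row ~83 under the spring lip, and the rails nearly parallel to the tool. I'll use this view to refine yaw and position.

```bash
python3 - <<'E'
from h import *
c=load('wrist2')
R=lambda x,y,z:ray(c,x/1.25,y/1.25,z)[:2]
for n,a,b in [('outL',(315,5),(335,335)),('outR',(602,5),(563,335)),('ribL',(440,5),(435,300)),('ribR',(475,100),(463,300))]:
    p,q=R(*a,23),R(*b,23);d=p-q;print(n,p.round(1),q.round(1),np.arctan2(-d[0],d[1]).round(4))
for n,a in [('lipA',(355,82)),('lipA',(430,83)),('lipB',(492,80)),('lipB',(563,82))]: print(n,R(*a,35).round(1))
for n,a in [('wallR',(540,318)),('wallL',(462,318))]:print(n,R(*a,25).round(1))
E
python3 -m pendant '0 0 -1 0; 0 0 -1 0; 0 0 -0.5 0; 0 0 -0.3 0; 0 0 0 0'
```

```text
outL [460.1 135.8] [486.7 -21.6] 0.1677
outR [582.6 156. ] [611.5  -1.4] 0.1814
ribL [513.4 144.6] [537.4   8. ] 0.174
ribR [536.7 109.6] [552.3  10.4] 0.1557
lipA [482.6 106.8]
lipA [514.2 111.6]
lipB [540. 117.]
lipB [570.1 121.1]
wallR [595.1   7.5]
wallL [553.4   0.8]
time: 2.02
position: [514.8, 16.0, 32.9]
tool_rot: [0.648, 0.762, -0.0, -0.0]
ft_force: [-0.2, 0.2, 0.4]
width: -0.1
grip_force: 0.0
```

```bash
python3 -m pendant '0 0 -0.4 0; 0 0 -0.1 0; 0 0 -0.1 0; 0 0 0 0; 0 0 0 0'
```

```text
time: 2.65
position: [515.1, 16.0, 27.4]
tool_rot: [0.648, 0.762, 0.0, 0.0]
ft_force: [0.0, -0.2, 0.3]
width: 0.2
grip_force: 0.0
```

```bash
python3 -m pendant '0 0 -0.1 0; 0 0 -0.1 0; 0 0 0 0; 0 0 0 0; 0 0 0 0'
```

```text
time: 3.28
position: [515.2, 16.0, 26.1]
tool_rot: [0.648, 0.762, -0.0, -0.0]
ft_force: [-1.8, 0.2, 4.8]
width: 0.1
grip_force: 2.6
```

```bash
python3 -m pendant '0 0 -0.1 0; 0 0 -0.1 0; 0 0 0 0; 0 0 0 0; 0 0 0 0'
```

```text
time: 3.9
position: [515.7, 16.0, 26.0]
tool_rot: [0.648, 0.762, -0.0, -0.0]
ft_force: [-5.1, 0.6, 17.4]
width: -0.2
grip_force: 8.5
```

```bash
python3 -m pendant '0 0 -0.15 0; 0 0 0 0; -0.05 0.3 0 0; -0.05 0.3 0 0; -0.05 0.3 0 0'; python3 -m pendant '-0.05 0.3 0 0; -0.05 0.3 0 0; -0.05 0.3 0 0; -0.05 0.3 0 0; 0 0 0 0'
```

```text
time: 4.53
position: [516.8, 21.1, 26.0]
tool_rot: [0.647, 0.763, -0.001, 0.004]
ft_force: [-5.3, -11.7, 19.8]
width: -0.2
grip_force: 9.6
time: 5.15
position: [514.7, 33.4, 26.0]
tool_rot: [0.647, 0.763, -0.001, 0.004]
ft_force: [-5.5, -10.6, 20.3]
width: 0.0
grip_force: 10.0
```

Run:
```python
from h import *
c=snap('wrist','wrist3')
cv2.imwrite('pics/w3.png',cv2.resize(c['img'],(800,500)))
```

```text
(no output)
```

View pics/w3.png

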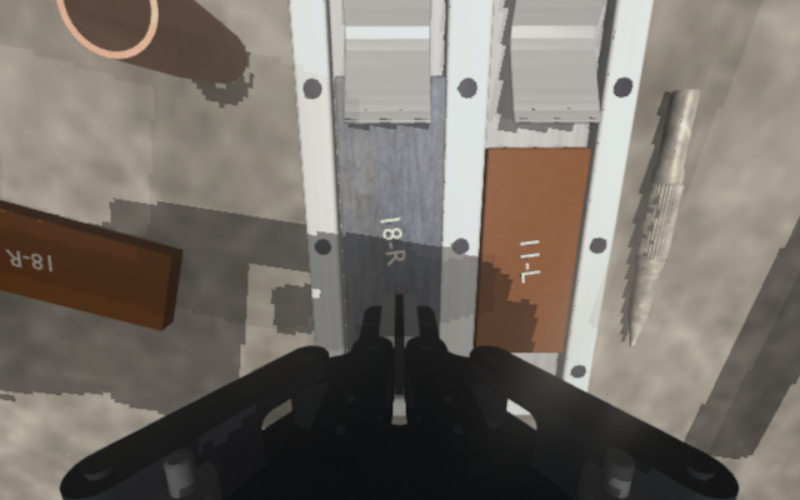

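The coupon is moving: its nose edge now shows at (440,76), past the lip at row 122. I'll check how far it has gone.

```bash
cat >> h.py <<'E'
def fx(p,o=(527.9,111.5),t=0.166):
    return np.array([[np.cos(t),np.sin(t)],[-np.sin(t),np.cos(t)]])@(np.array(p)[:2]-o)
E
python3 - <<'E'
from h import *
c=load('wrist3')
for p in [(440,76),(338,76)]: print('nose',fx(ray(c,p[0]/1.25,p[1]/1.25,26)))
for p in [(346,122),(430,122),(512,122)]: print('lip',fx(ray(c,p[0]/1.25,p[1]/1.25,35)))
print('tcp',fx(robot.state()['position']),fx([515.7,16]))
E
python3 -m pendant '0 0 -0.1 0; -0.05 0 -0.05 0; -0.05 0.3 0 0; -0.05 0.3 0 0; -0.05 0.3 0 0'
```

```text
nose [-11.30982519  18.29041879]
nose [-47.36967132  18.30124213]
lip [-44.00774095   2.56772233]
lip [-15.24741779   2.54630205]
lip [12.87736024  2.52535511]
tcp [-25.92380692 -74.89910049] [-27.81258674 -92.171308  ]
time: 5.82
position: [514.2, 40.6, 25.9]
tool_rot: [0.647, 0.763, -0.002, 0.006]
ft_force: [-4.5, -14.1, 24.4]
width: -0.2
grip_force: 12.2
```

```bash
python3 -m pendant '0 0 -0.1 0; -0.07 0.3 0 0; -0.07 0.3 0 0; -0.07 0.3 0 0; 0 0 0 0'
python3 - <<'E'
from h import *
c=snap('wrist','wrist4')
cv2.imwrite('pics/w4.png',cv2.resize(c['img'],(800,500)))
print(fx(robot.state()['position']))
E
```

```text
time: 6.45
position: [514.1, 49.8, 25.9]
tool_rot: [0.646, 0.763, -0.0, 0.007]
ft_force: [-4.1, -15.2, 27.1]
width: 0.1
grip_force: 13.8
[-23.85892054 -58.5743749 ]
```

View pics/w4.png

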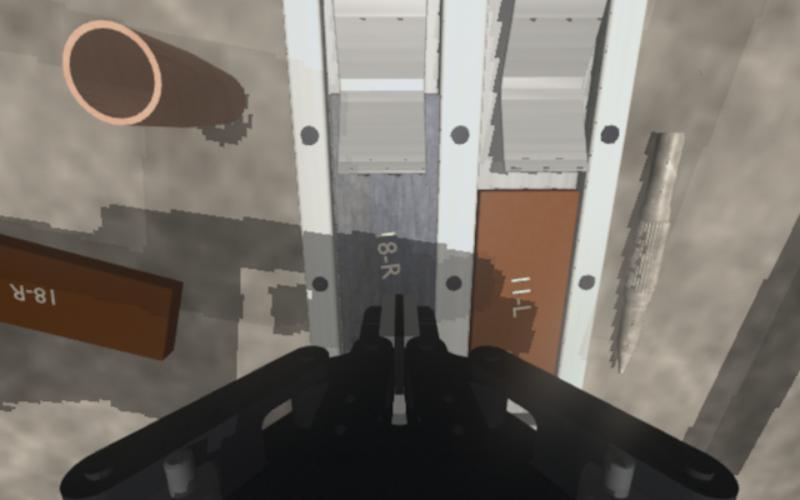

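Run:
```python
from h import *
c=load('wrist4')
for p in [(437,94),(330,94)]: print('nose',fx(ray(c,p[0]/1.25,p[1]/1.25,26)))
for p in [(346,172),(425,172),(502,170)]: print('lip',fx(ray(c,p[0]/1.25,p[1]/1.25,35)))
for f,p in [('wrist3',(393,240)),('wrist4',(390,257))]: print('text',fx(ray(load(f),p[0]/1.25,p[1]/1.25,26)))
s=robot.state();print(s['moment'],s['tool_rot'],s['q'])
```

```text
nose [-10.22426217  28.67276409]
nose [-48.42004522  28.62711672]
lip [-42.67913362   2.09457886]
lip [-14.666298     2.07360692]
lip [12.6948304   2.75227999]
text [-28.25840478 -41.87650567]
text [-27.43893348 -32.67696832]
[-2.79490065  0.78234501 -0.03692719] [ 6.46422066e-01  7.62944497e-01 -2.95345320e-04  7.35663708e-03] [-0.03369881  0.26302503  1.99910135 -0.01256584  0.86833142 -0.19061245]
```

```bash
python3 -m pendant '0 -0.1 -0.1 0; 0 0 -0.1 0; -0.05 0 -0.1 0; -0.1 0.2 0 0; -0.1 0.2 0 0'; python3 -m pendant '-0.1 0.2 0 0; -0.05 0.2 0 0; -0.05 0.2 0 0; 0 0 0 0; 0 0 0 0'
python3 - <<'E'
from h import *
c=snap('wrist','wrist5')
cv2.imwrite('pics/w5.png',cv2.resize(c['img'],(800,500)))
print(fx(robot.state()['position']))
E
```

```text
time: 7.12
position: [514.0, 50.7, 25.9]
tool_rot: [0.645, 0.764, -0.001, 0.01]
ft_force: [-7.8, -23.4, 40.1]
width: 0.0
grip_force: 20.3
time: 7.75
position: [512.8, 57.6, 25.9]
tool_rot: [0.646, 0.763, 0.001, 0.01]
ft_force: [-6.5, -21.0, 40.1]
width: 0.0
grip_force: 19.9
[-23.85715914 -50.61681231]
```

View pics/w5.png

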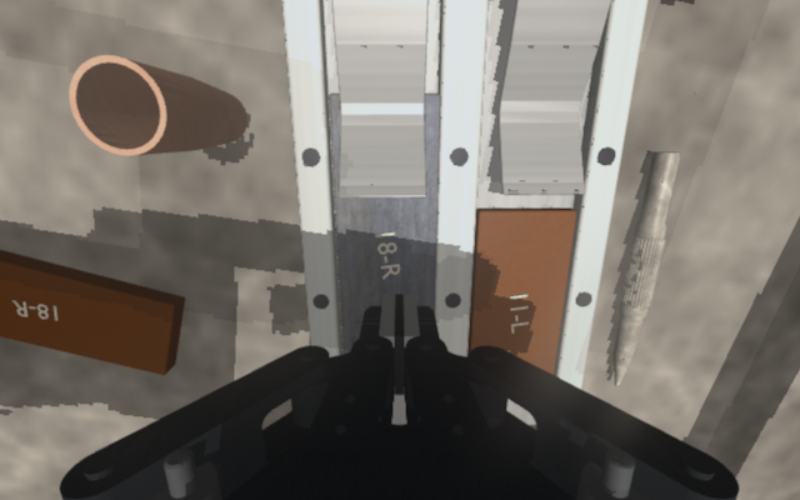

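No slip now: the text stays at (388,257) relative to the fingers, the nose edge is at (437,94), and the lip has moved to row 195. Next I'll ease the sideways load and keep sliding.

```bash
python3 -m pendant '-0.15 0 0.05 0; -0.15 0.2 0 0; -0.1 0.2 0 0; -0.1 0.2 0 0; -0.05 0.2 0 0'; python3 -m pendant '-0.05 0.2 0 0; -0.05 0.2 0 0; -0.05 0.2 0 0; -0.05 0.2 0 0; 0 0 0 0'
python3 - <<'E'
from h import *
c=snap('wrist','wrist6')
print(fx(robot.state()['position']))
a=load('wrist5')['img'];b=c['img']
# coupon text shift relative to camera, by template
t=a[180:228,295:330];r=cv2.matchTemplate(b[150:260,270:350],t,cv2.TM_CCOEFF_NORMED);m=cv2.minMaxLoc(r);print('shift px',m[3][0]-25,m[3][1]-30,m[1])
E
```

```text
time: 8.43
position: [510.2, 68.7, 25.9]
tool_rot: [0.647, 0.762, 0.005, 0.011]
ft_force: [2.9, -11.3, 28.7]
width: 0.5
grip_force: 14.1
time: 9.05
position: [508.2, 77.1, 25.9]
tool_rot: [0.647, 0.762, 0.006, 0.011]
ft_force: [2.7, -9.9, 29.3]
width: -0.1
grip_force: 14.3
[-25.12278487 -30.6654759 ]
shift px -24 5 0.768541157245636
```

```bash
python3 -m pendant '-0.04 0.2 0 0; -0.04 0.2 0 0; -0.04 0.2 0 0; -0.04 0.2 0 0; -0.04 0.2 0 0'; python3 -m pendant '-0.04 0.2 0 0; -0.03 0.15 0 0; 0 0 0 0; 0 0 0 0; 0 0 0 0'
python3 - <<'E'
from h import *
c=snap('wrist','wrist7')
cv2.imwrite('pics/w7.png',cv2.resize(c['img'],(800,500)))
print(fx(robot.state()['position']))
E
```

```text
time: 9.72
position: [506.1, 87.0, 25.9]
tool_rot: [0.647, 0.763, 0.006, 0.011]
ft_force: [2.9, -11.6, 28.7]
width: 0.2
grip_force: 14.6
time: 10.35
position: [505.3, 90.8, 25.9]
tool_rot: [0.647, 0.762, 0.006, 0.011]
ft_force: [3.0, -8.8, 28.6]
width: -0.1
grip_force: 14.7
[-25.71809961 -16.6926856 ]
```

View pics/w7.png

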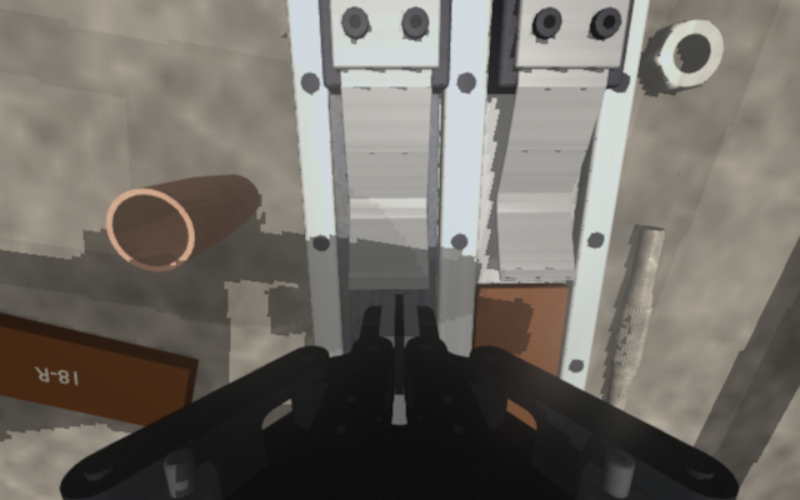

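The coupon is almost home: its edge meets the dark stop block at about (440,92). I'll push a few mm more to feel for the stop.

```bash
python3 -m pendant '-0.02 0.1 0 0; -0.02 0.1 0 0; -0.02 0.1 0 0; 0 0 0 0; 0 0 0 0'
python3 - <<'E'
from h import *
c=snap('wrist','wrist8')
print(fx(robot.state()['position']))
a=c['img'][50:110,255:375];cv2.imwrite('pics/w8.png',cv2.resize(a,None,fx=6,fy=6,interpolation=cv2.INTER_CUBIC))
t=0.166
for X in(-48,-12): 
  for Z in (26,16): 
    p=np.array([[np.cos(t),-np.sin(t)],[np.sin(t),np.cos(t)]])@[X,72]+[527.9,111.5]
    print(X,Z,(proj(c,[*p,Z])-[255,50])*6)
E
```

```text
time: 11.02
position: [505.1, 91.6, 25.9]
tool_rot: [0.646, 0.763, 0.004, 0.012]
ft_force: [2.6, -17.2, 28.5]
width: 0.1
grip_force: 14.4
[-25.7148059  -15.82989526]
-48 26 [ 83.80819808 141.50592174]
-48 16 [101.29707324 155.507968  ]
-12 26 [569.17705867 143.03259234]
-12 16 [553.70721213 156.85077721]
```

View pics/w8.png

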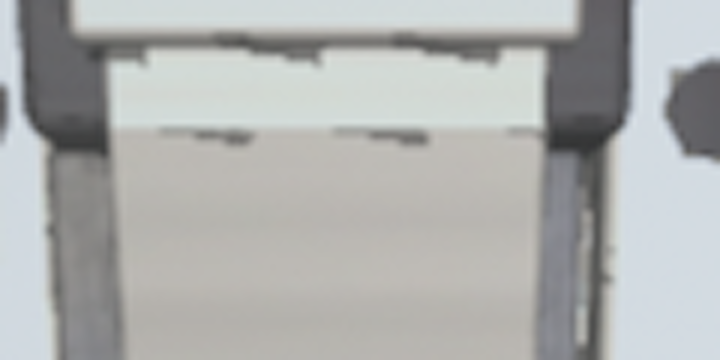

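The tool stalled and Fy jumped to -17 N. The crop shows the nose against the block face on both sides of the spring, at (80,150) and (570,150). I'll ease the push and lift off.

```bash
python3 -m pendant '0.04 -0.2 0.1 0; 0.02 -0.1 0.2 0; 0 -0.1 0.3 0; 0.05 -0.2 0.5 0; 0.1 -0.6 2 0'; python3 -m pendant '0.2 -1 4 0; 0.2 -2 4 0; 0.2 -2 4 0; 0 -2 0 0; 0 0 0 0'
python3 - <<'E'
from h import *
c=snap('wrist','wrist9')
cv2.imwrite('pics/w9.png',cv2.resize(c['img'],(800,500)))
s=robot.state();print(s['ft_force'])
t=0.166
for X,Y in((-48,72),(-12,72),(-48,-48),(-10,-48)): 
    p=np.array([[np.cos(t),-np.sin(t)],[np.sin(t),np.cos(t)]])@[X,Y]+[527.9,111.5]
    print(X,Y,proj(c,[*p,26])*1.25)
E
```

```text
time: 11.7
position: [490.8, 84.5, 45.8]
tool_rot: [0.648, 0.762, -0.002, -0.003]
ft_force: [-0.7, -0.1, 0.9]
width: 0.1
grip_force: 0.0
time: 12.32
position: [499.1, 14.0, 167.1]
tool_rot: [0.649, 0.761, -0.001, -0.001]
ft_force: [-0.2, 0.1, -0.5]
width: 0.1
grip_force: 0.0
[-0.51498581  0.84283695 -0.29922083]
-48 72 [392.48437986  -2.71610959]
-12 72 [446.21222159  -3.09381433]
-48 -48 [394.13722586 178.53524276]
-10 -48 [444.08223271 178.25078639]
```

View pics/w9.png

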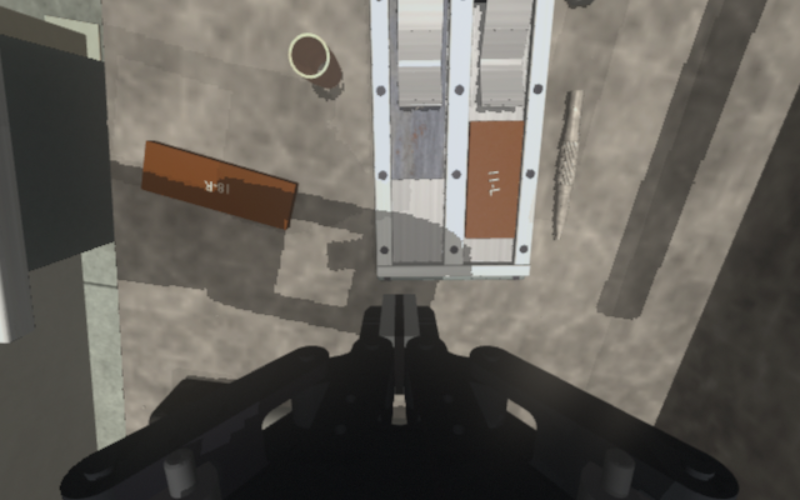

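The coupon's tail edge is at row ~179, against 178.3 predicted for home, so it stayed put. The bystanders and the short coupon are undisturbed.

```bash
python3 -c "
from plant import robot
print(robot.finish_job())"
```

```text
the job is handed in; nothing more can be done
None
```

The long coupon sits fully home against its stop under the leaf spring, as far as the last wrist picture shows (tail edge within about 1 mm of its home position). The arm is clear of it, the short coupon and the bystanders I could see are undisturbed, and the job was handed in at about 12 s; the fingertips slipped about 6 mm partway, so I pressed at about 40 N for a moment to get past the spring.

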